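# Pull the sprung pointer rod to its mark and hold

### The arm

A 6-joint arm with a two-finger parallel gripper is mounted at the origin on a cart in front of the work surface, level with it; the furniture and walls round the work are solid. World frame = base frame: x ahead of the robot, y to its left, z up, the work surface at z = 0. Lengths are in mm, angles in rad, forces in N, time in s.
With the tool pointing down it reaches from about 350 to 975 mm from the base axis. Payload 7.1 kg.
Tool frame: the origin (TCP) lies on the centre line of the jaws, within the pads' length; the fingertips stand 8 mm ahead of it and the grasp point (between the pads) lies 11 mm behind it; z points along the fingers, x is the direction in which the jaws open and shut, and the axes are right-handed (so a half turn about z gives the same grasp; the last joint's range is limited). The gripper opens to 88 mm and grips with 3 to 60 N. Pads are 20 mm wide; open, the fingers measure 115 mm over their backs; the gripper's body (75 mm by 178 mm) begins 61 mm behind the grasp point.
Start: joints at [1.296, 0.423, 1.63, -0, 1.089, -0.019], TCP at [158.106, 604.655, 230.675] pointing down, gripper open.
Joint ranges: [-3, 3], [-0.9, 2.11], [0.09, 2.58], [-1.31, 4.45], [0.11, 2.69], [-2.54, 2.54]. Speed limits (rad/s): [2.39, 2.39, 3.01, 3.14, 3.14, 3.14].

### API

Orientations are given as a rotation vector (axis times angle).
In Python, from workcell import ctrl gives the robot as it stands.
- The arm moves only by the shell command python3 -m handwheel 'ROWS'. ROWS is JSON, a list of rows, each a list of 3 entries, a list of its own where there are three numbers: the turn, a rotation vector about the tool's x, y, z in rad, then the shift along the tool's x, y, z in mm, then the opening, from 0 (shut) to 1 (fully open). In form: [[[ax, ay, az], [tx, ty, tz], jaw], ...]. A call has exactly 10 rows; each row shifts and turns the pose as measured when the row begins, along the tool's axes as they then stand; what a row does not reach is not made up. A row lasts 1/12 s, in which the tool goes at most 41.7 mm and 7.16 degrees, less where a joint would pass 70% of its speed; a pose out of reach is approached as far as the arm can. A call with a gripper value outside its range is refused whole. The fingers move at their own pace and stop on an object; the grip force is fixed at half the most. Time passes only in rows, so rows that do not move let the fingers close, or fill a call up. It gives the time, the measured TCP pose, the force and the opening at its end, in the units of the state.
- ctrl.get_obs(): the state, without advancing time (a new reading comes with each control period).
- ctrl.get_image(name): name is "scene" or "top"; returns a dict with "pixels" (420x560x3 uint8, red, green, blue), "camera_matrix" (3x3 intrinsics, pixels), "dist" ([k1, k2, p1, p2, k3] as OpenCV has them; the pictures are not rectified), "rvec" (rotation vector, rad) and "tvec" (3), from world to camera coordinates, as OpenCV has them. Camera axes: x right, y down, z forward; pixel columns grow to the right and rows downward; lengths in mm; the calibration is good to about 2 mm. A picture is of the moment at which its call begins. There is no depth.
- ctrl.close_job(): hands the job in, once; it reports no verdict.
Trained networks look in a picture, given as the dict that the camera call returned (one of the last four; its "shot" number tells which), for a name from the list of things; names that differ only in an ending like _2 or _b are one class to them, and where a whole thing is asked for, a point or a joint stands for the part that bears it (a point fixed in the world has none). Each returns a list of dicts, best first, with "score" (0 to 1); they miss things now and then, are a little off and sometimes report something else, mostly with a low value. They report only what shows in the picture. A call takes as long as a camera call.
- ctrl.look_for(picture, query): "position" ([x, y, z] in mm, in the coordinates of the camera as it stood for that picture, good to about 4 mm: the middle of the surface that is visible of it).
- ctrl.spot_point(picture, query): "position" ([x, y, z] in mm, in the coordinates of the camera as it stood for that picture, good to about 4 mm: a listed point, or the origin of a listed thing).
The state is a dict: "t": time; "qpos": joint angles; "qvel": joint speeds; "joint_torque": joint torques, N m; "ee_pos": TCP position; "orientation": TCP orientation; "ft_force": force on the tool from outside, world axes, zero at the start; "moment": the same for the moment, N m; "width": finger opening in mm.
Only numpy, scipy, OpenCV 4.12 (cv2) and the standard library are available. Lean on these libraries where they do the work, as an engineer would, in place of code of your own. Each camera call takes 0.05 s, during which the arm holds its last target.

### The job

The sprung telescoping pointer rod on the bench stand is due for its tension reading: take the blue grip at the end of the rod gently (it is thin-walled, squeeze it with no more than about 30 N) and pull the rod straight out of its barrel against the spring until the red pointer stands between the two yellow gate blocks, without pulling it out past them on the far side. Keep holding it there: the program finishes while the robot still grips the rod steadily at the mark, because nothing else stops the spring from drawing it back. Do not shift the yellow gate, and leave the other things on the worktop where they are.

Things in the scene. Friction and masses are not known exactly. Their poses are not given: they have to be found in the camera images.
- stand: Grey base plate 164 x 80 x 12 mm, fixed, with two posts carrying a level steel barrel 25 mm thick, 150 mm long. Origin on the worktop under the barrel's axis, near mid-length of the plate; z up. The barrel's axis runs along the stand's x, 85 mm above the worktop; its mouth is at x = -72 mm and the rod is pulled out toward the stand's -x.
- rod_grip (a point): Centre of the rod's blue grip, 85 mm above the worktop, on the barrel's axis: a thin-walled bar 14 mm wide (along y), 22 mm high, with 34 mm of length free for the fingers. Beyond: outer flange 26 wide x 28 high x 6 mm, inner collar of 22 mm diameter. With the rod home it is 65 mm from the barrel's mouth; the rod between is 12 mm thick. Axes as the stand's.
- rod_pointer (a point): Red pointer, a pin 5 mm thick (along the barrel) and 6 mm wide fixed to the rod that moves with it and sticks up out of the black slot on top of the barrel; the point is 108 mm above the worktop, the pin's end at 115 mm. It lies 192 mm from the grip's centre along the stand's +x. Axes as the stand's.
- gate_mid (a point): Middle of the yellow gate, 108 mm above the worktop: two yellow blocks, one each side of the pointer's path (8 mm apart), 14 mm long along the barrel, on a clamp that straddles the barrel between the pointer's home place and the barrel's mouth. The pointer passes freely between them. Axes as the stand's.
- rod (a joint): How far the rod is pulled out, m: 0 home (at the start), 0.105 at its end stop. The spring pulls back with 2.1 N at 0 and 70 N/m more (5 to 8 N at the mark). The length to pull is the distance from rod_pointer to gate_mid along the stand's -x when the rod is home (45 to 85 mm).
- pen_b: White pen with red ends, 145 mm long, lying on the worktop; a bystander.
- scissors: Scissors with blue handles, 199 mm long, lying on the worktop; a bystander.
- bin_grey: Open grey parts bin, 146 x 105 x 52 mm; a bystander.
- sample_disc: Grey disc, diameter 40 mm, 9 mm thick; a bystander.
- sample_cup: Small light grey cup, diameter 37 mm, 26 mm high; a bystander.
- caliper: Caliper with black head, 245 mm long, 19 mm high, lying on the worktop; a bystander.

How it is judged (in metres and radians):
On the way, in this order (a step that is already met when the one before it is completed fails the run):
1. the fingers hold the rod and have drawn it 15 mm out (value of joint rod above 0.015 m and contact force between the fingers and stand above 1.5 N), for 0.1 s.
2. the red pointer is held at the yellow gate (x of rod_pointer in the frame of gate_mid between -0.006 and 0.006 m and contact force between the fingers and stand above 1.5 N), for 0.5 s.
At the end, for the whole second after the job is handed in: The robot's fingers still hold the rod (contact force over 1.5 N), the red pointer is within 6 mm of the middle of the yellow gate along the barrel, and the rod stands still (under 10 mm/s) (all of step 2 and velocity of joint rod between -0.01 and 0.01 m/s); the arm keeps its last pose, push and grip.
It fails at once if the rod or its stand is squeezed or pushed hard by the fingers (the contact forces of all fingers added up exceed 66 N) (contact force between the fingers and stand above 66 N).
It fails at once if the rod is pulled clearly past the gate (over 12 mm) (x of rod_pointer in the frame of gate_mid below -0.012 m).
It fails at once if the yellow gate is shifted by more than 4 mm (distance of gate_mid from where it was at the start of the episode above 0.004 m).
It fails at once if a bystander is shifted by more than 20 mm (distance of any of pen_b, scissors, bin_grey, sample_disc, sample_cup, caliper from where it was at the start of the episode above 0.02 m).
It also fails if it takes over 38 s, if anything falls off the work surface, if the arm or the gripper's body presses on something with over 40 N, if the wrist force passes 120 N, or if a joint passes its speed limit or range.

## Working session

There is one attempt and no reset: what is moved stays moved. The work goes in short steps, Python scripts to look and compute and a shell command to move; the robot and the scene stay as the last step left them, time stands still between calls to the robot, and variables do not carry over. Pictures are saved under pics/ and viewed, and the job is handed in when it is done.

```bash
mkdir -p pics
cat > h.py <<'E'
import numpy as np, cv2
from workcell import ctrl
def cam2w(im,p):
    R,_=cv2.Rodrigues(np.array(im["rvec"],float)); return R.T@(np.array(p,float)-np.array(im["tvec"],float).ravel())
def pix2w(im,uv,z):
    R,_=cv2.Rodrigues(np.array(im["rvec"],float)); t=np.array(im["tvec"],float).ravel()
    n=cv2.undistortPoints(np.array([[uv]],float),np.array(im["camera_matrix"]),np.array(im["dist"])).ravel()
    d=R.T@np.array([n[0],n[1],1]); c=-R.T@t
    return c+d*(z-c[2])/d[2]
def save(im,name): cv2.imwrite("pics/"+name,im["pixels"][:,:,::-1])
E
python3 - <<'E'
from h import *
np.set_printoptions(precision=1,suppress=True)
o=ctrl.get_obs();print(o)
for n in ["top","scene"]:
    im=ctrl.get_image(n);save(im,n+"1.png")
    for q in ["stand","rod_grip","rod_pointer","gate_mid"]:
        for r in ctrl.spot_point(im,q)[:2]: print(n,q,cam2w(im,r["position"]),r["score"], {k:v for k,v in r.items() if k not in("position","score")})
E
```

```text
{'t': 0.0, 'qpos': array([ 1.3,  0.4,  1.6,  0. ,  1.1, -0. ]), 'qvel': array([0., 0., 0., 0., 0., 0.]), 'joint_torque': array([ -0. , -54.5, -27.4,   0.1,   0. ,  -0. ]), 'ee_pos': array([158. , 604.1, 229.9]), 'orientation': array([ 2.5,  1.9, -0. ]), 'ft_force': array([-1. , -0.1,  0.2]), 'moment': array([ 0.,  0., -0.]), 'width': 87.64683034882248}
top stand [ 593.5 -274.7    1.6] 0.75 {}
top stand [522.7  14.6   0. ] 0.4 {}
top rod_grip [ 571.  -136.9   86.4] 0.66 {}
top rod_grip [ 591.3 -250.1  105.7] 0.57 {}
top gate_mid [ 590.1 -250.2  108.1] 0.52 {}
scene stand [ 595.1 -273.1    3.1] 0.75 {}
scene rod_grip [ 570.3 -137.5   87.4] 0.48 {}
scene gate_mid [492.5 237.9   3.8] 0.69 {}
scene gate_mid [ 588.4 -247.7  110.6] 0.44 {}
```

View pics/top1.png

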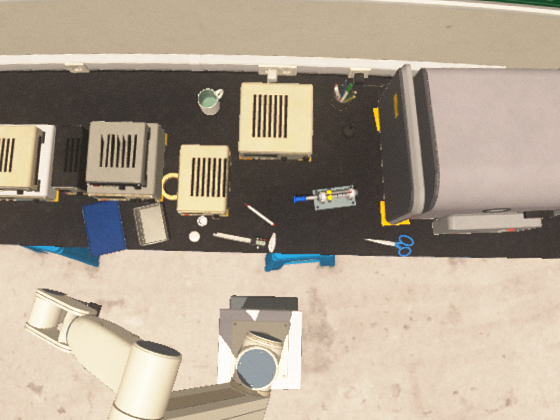

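View pics/scene1.png

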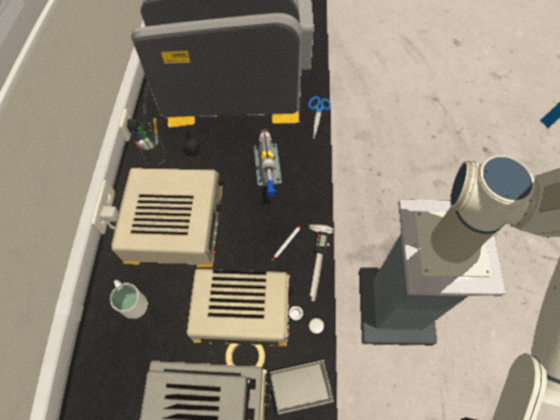

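Run:
```python
from h import *
im=ctrl.get_image("top")
R,_=cv2.Rodrigues(np.array(im["rvec"],float));print(-R.T@np.array(im["tvec"]).ravel())
p,_=cv2.projectPoints(np.array([[571,-137,85],[590,-250,108.],[594,-274,0]]),np.array(im["rvec"]),np.array(im["tvec"]),np.array(im["camera_matrix"]),np.array(im["dist"]));p=p.reshape(-1,2);print(p)
u,v=p[1].astype(int)
c=im["pixels"][max(0,v-60):v+60,max(0,u-75):u+75,::-1];print(max(0,u-75),max(0,v-60))
cv2.imwrite("pics/topc.png",cv2.resize(c,None,fx=5,fy=5,interpolation=cv2.INTER_CUBIC))
```

```text
[ 293.60142964  -42.30064425 1944.78425626]
[[299.51296925 199.26889067]
 [330.12007792 194.16330557]
 [333.05151084 197.59714904]]
255 134
```

View crop.

View pics/topc.png

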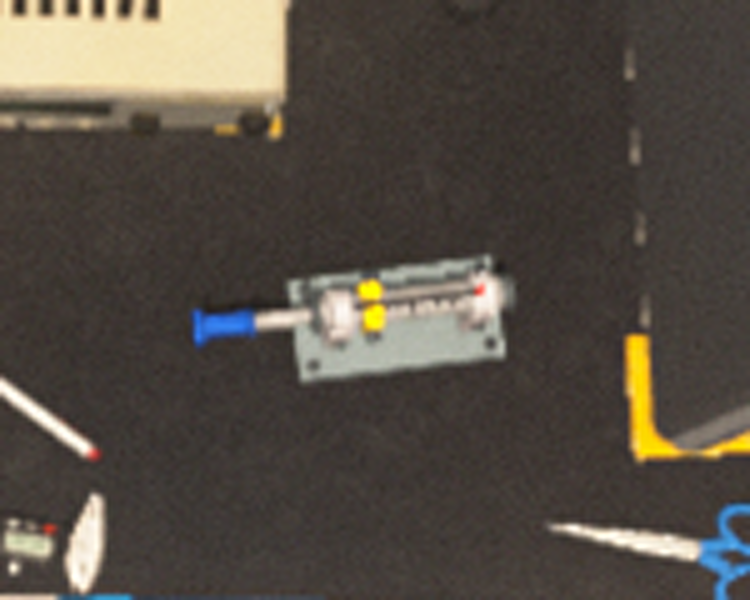

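Run:
```python
from h import *
im=ctrl.get_image("scene")
R,_=cv2.Rodrigues(np.array(im["rvec"],float));print(-R.T@np.array(im["tvec"]).ravel())
p,_=cv2.projectPoints(np.array([[571,-137,85],[590,-250,108.],[594,-274,0]]),np.array(im["rvec"]),np.array(im["tvec"]),np.array(im["camera_matrix"]),np.array(im["dist"]));p=p.reshape(-1,2);print(p)
c=im["pixels"][120:210,220:320,::-1]
cv2.imwrite("pics/scenec.png",cv2.resize(c,None,fx=6,fy=6,interpolation=cv2.INTER_CUBIC))
```

```text
[ 507.01134696  528.9371983  1189.25676867]
[[271.69485488 187.22071708]
 [267.241996   153.02787272]
 [267.65017586 165.78207098]]
```

View pics/scenec.png

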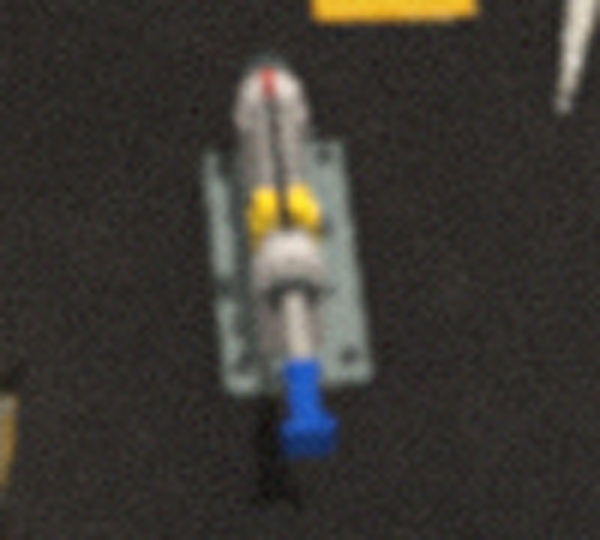

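```bash
cat > m.py <<'E'
from h import *
np.set_printoptions(precision=1,suppress=True)
def measure(n,im,roi):
    u0,u1,v0,v1=roi
    hsv=cv2.cvtColor(im["pixels"],cv2.COLOR_RGB2HSV).astype(int)
    H,S,V=hsv[...,0],hsv[...,1],hsv[...,2]
    M=np.zeros(H.shape,bool);M[v0:v1,u0:u1]=1
    out={}
    for name,m,z in [("blue",(H>100)&(H<130)&(S>130)&(V>60),93),("yel",(H>18)&(H<35)&(S>130)&(V>100),108+4),("red",((H<8)|(H>172))&(S>90)&(V>80),112)]:
        v,u=np.nonzero(m&M); 
        if len(u)==0: print(n,name,"none");continue
        w=S[v,u].astype(float); c=((u*w).sum()/w.sum(),(v*w).sum()/w.sum())
        out[name]=pix2w(im,c,z); print(n,name,len(u),np.array(c),u.min(),u.max(),v.min(),v.max(),out[name])
    return out
ROI={"top":(285,358,180,212),"scene":(250,290,125,200)}
E
python3 - <<'E'
from m import *
for n in ROI:
    im=ctrl.get_image(n); o=measure(n,im,ROI[n])
    y,r,b=o["yel"],o["red"],o["blue"]
    print("yaw",np.degrees(np.arctan2(*(b-r)[[0,1]])),"blue-red",np.linalg.norm((b-r)[:2]),"red-yel",np.linalg.norm((r-y)[:2]))
E
```

```text
top blue 65 [298.9 198.5] 293 305 196 202 [ 572.7 -134.2   93. ]
top yel 44 [328.9 194.4] 326 331 190 199 [ 588.4 -245.1  112. ]
top red 4 [350.5 191.5] 350 351 191 192 [ 601.4 -325.9  112. ]
yaw -8.511197800970486 blue-red 193.8498023827329 red-yel 81.77266613899111
scene blue 109 [270.6 188.6] 267 275 180 195 [ 573.6 -127.2   93. ]
scene yel 67 [266.4 154.7] 261 272 151 160 [ 591.9 -240.5  112. ]
scene red 7 [264.3 133. ] 264 265 131 135 [ 603.8 -327.4  112. ]
yaw -8.581201001232184 blue-red 202.52172936448562 red-yel 87.76116948592735
```

```bash
cat > g.py <<'E'
from h import *
from scipy.spatial.transform import Rotation as Ro
np.set_printoptions(precision=2,suppress=True)
a=np.radians(8.5); D=np.array([-np.sin(a),np.cos(a),0]) # pull dir
def st(tgt):
    o=ctrl.get_obs(); R=Ro.from_rotvec(o["orientation"]); 
    y=D; z=np.array([0,0,-1.]);x=np.cross(y,z)
    for s in (1,-1):
        Rt=Ro.from_matrix(np.c_[s*x,s*y,z]); print("turn(tool)",s,(R.inv()*Rt).as_rotvec())
    d=np.array(tgt,float)-o["ee_pos"]
    print("t",o["t"],"ee",o["ee_pos"],"tool x,y:",R.as_matrix()[:,0],R.as_matrix()[:,1],"q",np.array(o["qpos"]),"F",o["ft_force"],"w",o["width"])
    print("shift tool",R.inv().apply(d),"world",d)
E
python3 -c "
from g import *
st([571.5,-135.5,180])"
```

```text
turn(tool) 1 [ 0.   -0.   -1.97]
turn(tool) -1 [-0.   -0.    1.17]
t 0.7 ee [158.1  604.68 230.71] tool x,y: [0.25 0.97 0.  ] [ 0.97 -0.25  0.  ] q [ 1.3   0.42  1.63 -0.    1.09 -0.02] F [ 0.37  0.69 -0.63] w 87.6435328771678
shift tool [-611.52  587.2    50.68] world [ 413.4  -740.18  -50.71]
```

```bash
python3 -m handwheel '[[[0,0,0],[-28,27,0],1],[[0,0,0],[-28,27,0],1],[[0,0,0],[-28,27,0],1],[[0,0,0],[-28,27,0],1],[[0,0,0],[-28,27,0],1],[[0,0,0],[-28,27,0],1],[[0,0,0],[-28,27,0],1],[[0,0,0],[-28,27,0],1],[[0,0,0],[-28,27,0],1],[[0,0,0],[-28,27,0],1]]'; python3 -c "
from g import *
st([571.5,-135.5,180])"
```

```text
t: 1.53
ee_pos: [352.9, 259.5, 230.3]
orientation: [-2.472, -1.933, -0.012]
ft_force: [0.3, -0.0, -0.1]
width: 88.0
turn(tool) 1 [ 0.01 -0.   -1.96]
turn(tool) -1 [-0.   -0.01  1.18]
t 1.5333 ee [352.88 259.51 230.27] tool x,y: [0.24 0.97 0.01] [ 0.97 -0.24  0.  ] q [ 0.6   0.14  2.03  0.01  0.96 -0.73] F [ 0.3  -0.03 -0.09] w 87.97350728021406
shift tool [-331.02  307.37   48.02] world [ 218.62 -395.01  -50.27]
```

```bash
python3 -m handwheel '[[[0,0,0],[-29,27,0],1],[[0,0,0],[-29,27,0],1],[[0,0,0],[-29,27,0],1],[[0,0,0],[-29,27,0],1],[[0,0,0],[-29,27,0],1],[[0,0,0],[-29,27,0],1],[[0,0,0],[-29,27,0],1],[[0,0,0],[-29,27,0],1],[[0,0,0],[-29,27,0],1],[[0,0,0],[-29,27,0],1]]'
python3 -m handwheel '[[[0,0,0.117],[0,0,0],1],[[0,0,0.117],[0,0,0],1],[[0,0,0.117],[0,0,0],1],[[0,0,0.117],[0,0,0],1],[[0,0,0.117],[0,0,0],1],[[0,0,0.117],[0,0,0],1],[[0,0,0.117],[0,0,0],1],[[0,0,0.117],[0,0,0],1],[[0,0,0.117],[0,0,0],1],[[0,0,0.117],[0,0,0],1]]'
 python3 -c "
from g import *
st([571.5,-135.5,180])"
```

```text
t: 2.37
ee_pos: [551.7, -106.2, 232.1]
orientation: [-2.475, -1.934, -0.024]
ft_force: [-0.7, -0.0, 0.2]
width: 87.8
t: 3.2
ee_pos: [556.5, -117.3, 232.4]
orientation: [-3.132, -0.147, -0.027]
ft_force: [0.1, -0.0, 0.3]
width: 87.8
turn(tool) 1 [-0.03  0.01  3.09]
turn(tool) -1 [-0.   -0.02 -0.05]
t 3.2 ee [ 556.53 -117.27  232.41] tool x,y: [1.   0.09 0.02] [ 0.09 -1.   -0.01] q [-0.23  0.33  1.76  0.01  1.03 -0.33] F [ 0.07 -0.02  0.26] w 87.79119831168298
shift tool [12.28 19.83 52.53] world [ 14.97 -18.23 -52.41]
```

```bash
python3 -m handwheel '[[[0,-0.02,-0.05],[0,0,0],1],[[0,0,0],[4,7,10],1],[[0,0,0],[4,7,10],1],[[0,0,0],[4,6,10],1],[[0,0,0],[0,0,10],1],[[0,0,0],[0,0,10],1],[[0,0,0],[0,0,0],1],[[0,0,0],[0,0,0],1],[[0,0,0],[0,0,0],1],[[0,0,0],[0,0,0],1]]'
 python3 - <<'E'
from g import *
st([571.5,-136.5,74])
im=ctrl.get_image("top");save(im,"top2.png")
c=im["pixels"][150:230,260:360,::-1];cv2.imwrite("pics/top2c.png",cv2.resize(c,None,fx=6,fy=6,interpolation=cv2.INTER_CUBIC))
im=ctrl.get_image("scene");save(im,"scene2.png")
E
```

```text
t: 4.03
ee_pos: [571.3, -137.5, 174.5]
orientation: [-3.128, -0.212, 0.008]
ft_force: [0.2, 0.1, 0.2]
width: 88.1
turn(tool) 1 [0.01 0.01 3.13]
turn(tool) -1 [-0.01  0.   -0.01]
t 4.0333 ee [ 571.25 -137.47  174.51] tool x,y: [ 0.99  0.13 -0.  ] [ 0.13 -0.99 -0.01] q [-0.26  0.44  1.75  0.    0.96 -0.4 ] F [0.23 0.06 0.21] w 88.06915283663847
shift tool [  0.86  -0.29 100.51] world [   0.25    0.97 -100.51]
```

View pics/top2c.png

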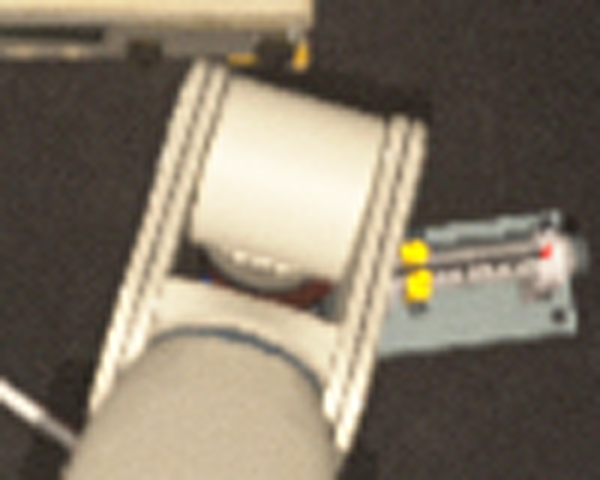

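View pics/scene2.png

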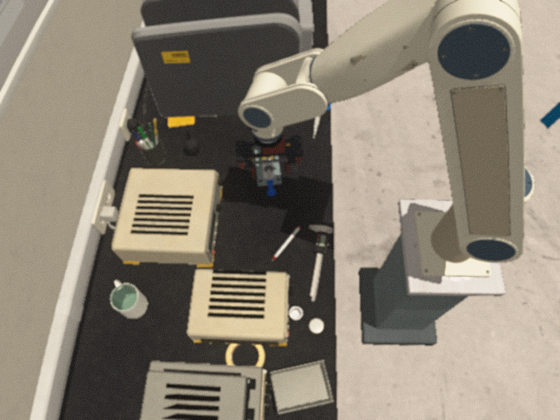

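```bash
python3 -m handwheel '[[[0,0,-0.015],[0.4,0,15],1],[[0,0,0],[0.4,0,15],1],[[0,0,0],[0,0,15],1],[[0,0,0],[0,0,15],1],[[0,0,0],[0,0,15],1],[[0,0,0],[0,0,15],1],[[0,0,0],[0,0,8],1],[[0,0,0],[0,0,0],1],[[0,0,0],[0,0,0],0.6],[[0,0,0],[0,0,0],0.4]]'
 python3 - <<'E'
from g import *
st([571.5,-136.5,74])
im=ctrl.get_image("scene")
c=im["pixels"][120:210,220:320,::-1];cv2.imwrite("pics/scene3c.png",cv2.resize(c,None,fx=6,fy=6,interpolation=cv2.INTER_CUBIC))
E
```

```text
t: 4.97
ee_pos: [577.7, -137.3, 80.6]
orientation: [-3.131, -0.239, -0.015]
ft_force: [-0.1, 1.1, 0.4]
width: 78.1
turn(tool) 1 [ 0.01 -0.   -3.14]
turn(tool) -1 [-0.   -0.01  0.  ]
t 4.9667 ee [ 577.65 -137.27   80.63] tool x,y: [0.99 0.15 0.01] [ 0.15 -0.99 -0.  ] q [-0.26  0.58  1.79  0.01  0.76 -0.41] F [-0.13  1.07  0.35] w 78.07218189153225
shift tool [-6.03 -1.7   6.57] world [-6.15  0.77 -6.63]
```

View pics/scene3c.png

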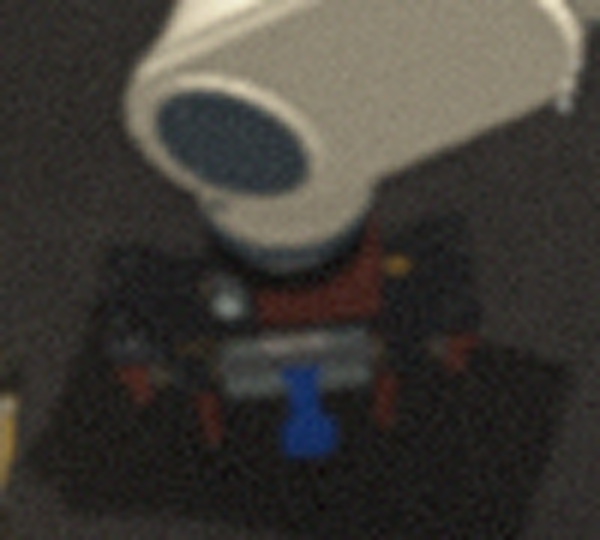

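```bash
python3 -m handwheel '[[[0,0,0],[-3,-1,4],0.5],[[0,0,0],[-3,-1,3],0.4],[[0,0,0],[0,0,0],0.4],[[0,0,0],[0,0,0],0.4],[[0,0,0],[0,0,0],0.4],[[0,0,0],[0,0,0],0.35],[[0,0,0],[0,0,0],0.35],[[0,0,0],[0,0,0],0.35],[[0,0,0],[0,0,0],0.35],[[0,0,0],[0,0,0],0.35]]'
 python3 - <<'E'
from g import *
st([571.5,-136.5,74])
im=ctrl.get_image("scene")
c=im["pixels"][150:210,235:310,::-1];cv2.imwrite("pics/scene4c.png",cv2.resize(c,None,fx=8,fy=8,interpolation=cv2.INTER_CUBIC))
E
```

```text
t: 5.85
ee_pos: [572.9, -136.7, 76.2]
orientation: [3.132, 0.239, 0.023]
ft_force: [-0.1, -0.1, 0.4]
width: 30.8
turn(tool) 1 [ 0.02  0.   -3.14]
turn(tool) -1 [ 0.   -0.01  0.  ]
t 5.85 ee [ 572.87 -136.67   76.25] tool x,y: [0.99 0.15 0.01] [ 0.15 -0.99  0.  ] q [-0.26  0.58  1.81  0.01  0.74 -0.41] F [-0.14 -0.15  0.41] w 30.780531065319494
shift tool [-1.36 -0.38  2.23] world [-1.37  0.17 -2.25]
```

View pics/scene4c.png

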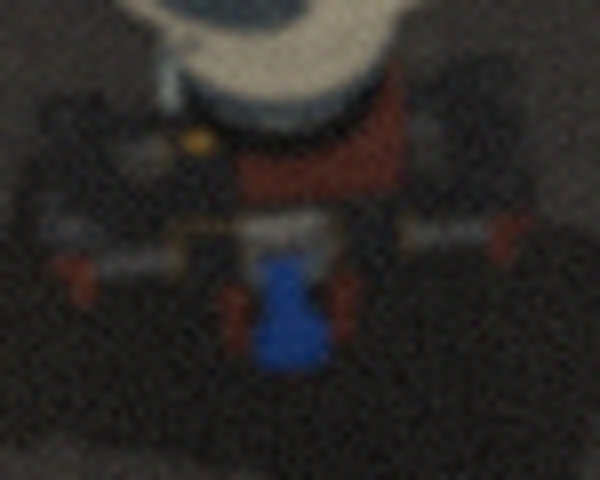

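```bash
python3 -m handwheel '[[[0,0,0],[0,0,0.5],0.25],[[0,0,0],[0,0,0.5],0.25],[[0,0,0],[0,0,0.5],0.25],[[0,0,0],[0,0,0],0.2],[[0,0,0],[0,0,0],0.2],[[0,0,0],[0,0,0],0.2],[[0,0,0],[0,0,0],0.18],[[0,0,0],[0,0,0],0.18],[[0,0,0],[0,0,0],0.18],[[0,0,0],[0,0,0],0.18]]'
 python3 - <<'E'
from g import *
st([571.5,-136.5,74])
E
```

```text
t: 6.73
ee_pos: [572.9, -136.6, 74.4]
orientation: [3.132, 0.239, 0.023]
ft_force: [-0.6, 0.1, 0.6]
width: 16.1
turn(tool) 1 [ 0.02  0.   -3.14]
turn(tool) -1 [ 0.   -0.01  0.  ]
t 6.7333 ee [ 572.87 -136.64   74.45] tool x,y: [0.99 0.15 0.01] [ 0.15 -0.99  0.  ] q [-0.26  0.58  1.81  0.01  0.74 -0.41] F [-0.6   0.09  0.58] w 16.101267509458502
shift tool [-1.34 -0.35  0.43] world [-1.37  0.14 -0.45]
```

```bash
python3 -m handwheel '[[[0,0,0],[0,0,0],0.17],[[0,0,0],[0,0,0],0.17],[[0,0,0],[0,0,0],0.16],[[0,0,0],[0,0,0],0.16],[[0,0,0],[0,0,0],0.16],[[0,0,0],[0,0,0],0.155],[[0,0,0],[0,0,0],0.155],[[0,0,0],[0,0,0],0.15],[[0,0,0],[0,0,0],0.15],[[0,0,0],[0,0,0],0.15]]'
 python3 - <<'E'
from g import *
st([571.5,-136.5,74])
print(ctrl.get_obs()["moment"])
E
```

```text
t: 7.57
ee_pos: [573.1, -136.6, 74.5]
orientation: [3.132, 0.239, 0.023]
ft_force: [0.5, 0.1, -1.0]
width: 13.9
turn(tool) 1 [ 0.02  0.   -3.14]
turn(tool) -1 [ 0.   -0.01  0.  ]
t 7.5667 ee [ 573.08 -136.64   74.51] tool x,y: [0.99 0.15 0.01] [ 0.15 -0.99  0.  ] q [-0.26  0.58  1.81  0.01  0.74 -0.41] F [ 0.49  0.09 -1.03] w 13.866739567356488
shift tool [-1.55 -0.38  0.49] world [-1.58  0.14 -0.51]
[-0.11  0.32 -0.07]
```

```bash
python3 -m handwheel '[[[0,0,0],[0,0,0],0.14],[[0,0,0],[0,0,0],0.13],[[0,0,0],[0,0,0],0.12],[[0,0,0],[0,0,0],0.11],[[0,0,0],[0,0,0],0.1],[[0,0,0],[0,0,0],0.1],[[0,0,0],[0,0,0],0.1],[[0,0,0],[0,-3,0],0.1],[[0,0,0],[0,-3,0],0.1],[[0,0,0],[0,-3,0],0.1]]'
 python3 - <<'E'
from g import *
st([571.5,-136.5,74])
print(ctrl.get_obs()["moment"])
E
```

```text
t: 8.4
ee_pos: [571.9, -128.5, 74.5]
orientation: [3.13, 0.238, 0.024]
ft_force: [1.1, -3.4, -1.3]
width: 14.0
turn(tool) 1 [ 0.02  0.01 -3.14]
turn(tool) -1 [ 0.   -0.02  0.  ]
t 8.4 ee [ 571.91 -128.52   74.53] tool x,y: [0.99 0.15 0.02] [ 0.15 -0.99  0.  ] q [-0.24  0.58  1.81  0.    0.73 -0.4 ] F [ 1.09 -3.44 -1.26] w 14.028438123831148
shift tool [-1.62  7.82  0.53] world [-0.41 -7.98 -0.53]
[-0.55  0.29 -0.07]
```

```bash
python3 -m handwheel '[[[0,0,0],[0,-5,0],0.1],[[0,0,0],[0,-5,0],0.1],[[0,0,0],[0,-5,0],0.1],[[0,0,0],[0,-5,0],0.1],[[0,0,0],[0,-5,0],0.1],[[0,0,0],[0,-5,0],0.1],[[0,0,0],[0,-5,0],0.1],[[0,0,0],[0,-5,0],0.1],[[0,0,0],[0,-5,0],0.1],[[0,0,0],[0,0,0],0.1]]'
cat > look.py <<'E'
import sys
from g import *
from m import measure
st([571.5,-136.5,74])
im=ctrl.get_image("top")
c=im["pixels"][170:220,285:360,::-1];cv2.imwrite("pics/%s.png"%sys.argv[1],cv2.resize(c,None,fx=10,fy=10,interpolation=cv2.INTER_CUBIC))
o=measure("top",im,(315,358,180,205))
if "red" in o: print("red-yel along pull", (o["yel"]-o["red"])@D)
for q in ("rod_pointer","gate_mid"):
    for r in ctrl.spot_point(im,q)[:2]: print(q,cam2w(im,r["position"]),r["score"])
E
python3 look.py t5
```

```text
t: 9.23
ee_pos: [564.7, -80.3, 74.5]
orientation: [3.127, 0.24, 0.026]
ft_force: [1.5, -5.4, -1.6]
width: 13.8
turn(tool) 1 [ 0.   0.  -3.1]
turn(tool) -1 [ 0. -0.  0.]
t 9.2333 ee [564.7 -80.3  74.5] tool x,y: [1.  0.2 0. ] [ 0.2 -1.   0. ] q [-0.2  0.6  1.9 -0.   0.7 -0.3] F [ 1.5 -5.4 -1.6] w 13.78865420011245
shift tool [-1.9 56.6  0.9] world [  6.8 -56.2  -0.5]
top blue none
top yel 43 [328.9 194.3] 326 331 190 199 [ 588.6 -245.1  112. ]
top red 8 [335.5 193.3] 334 337 192 194 [ 593.4 -269.7  112. ]
red-yel along pull 25.049388222628046
gate_mid [ 593.1 -248.2  106.7] 0.4
```

View pics/t5.png

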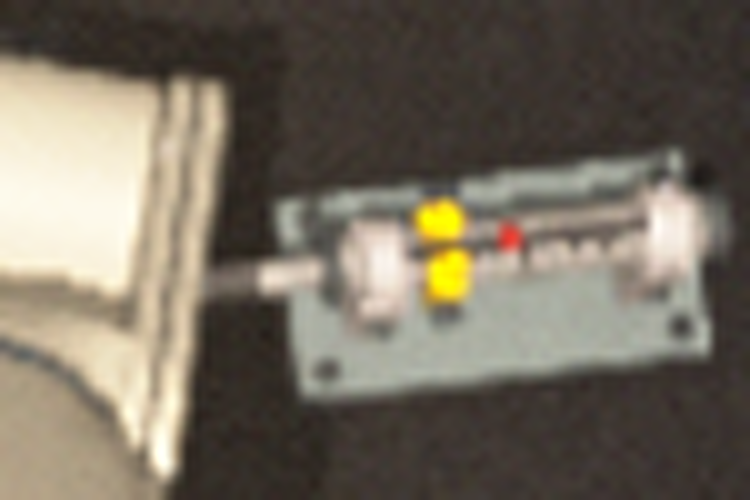

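```bash
python3 -m handwheel '[[[0,0,0],[0,-4,0],0.1],[[0,0,0],[0,-4,0],0.1],[[0,0,0],[0,-4,0],0.1],[[0,0,0],[0,-3,0],0.1],[[0,0,0],[0,-2,0],0.1],[[0,0,0],[0,0,0],0.1],[[0,0,0],[0,0,0],0.1],[[0,0,0],[0,0,0],0.1],[[0,0,0],[0,0,0],0.1],[[0,0,0],[0,0,0],0.1]]'
python3 look.py t6
```

```text
t: 10.22
ee_pos: [562.3, -64.1, 74.5]
orientation: [3.122, 0.24, 0.028]
ft_force: [0.6, -7.1, -1.7]
width: 13.8
turn(tool) 1 [ 0.   0.  -3.1]
turn(tool) -1 [ 0. -0.  0.]
t 10.2167 ee [562.3 -64.1  74.5] tool x,y: [1.  0.2 0. ] [ 0.2 -1.   0. ] q [-0.1  0.6  1.9 -0.   0.7 -0.3] F [ 0.6 -7.1 -1.7] w 13.76385341615098
shift tool [-2.  72.9  1.3] world [  9.2 -72.4  -0.5]
top blue none
top yel 40 [328.9 194.3] 326 331 190 199 [ 588.8 -245.   112. ]
top red 3 [331.6 193.8] 331 332 193 194 [ 591. -255.  112.]
red-yel along pull 10.22865007242033
rod_pointer [425.  264.7  -2.7] 0.19
gate_mid [ 591.7 -247.   105.8] 0.56
```

View pics/t6.png

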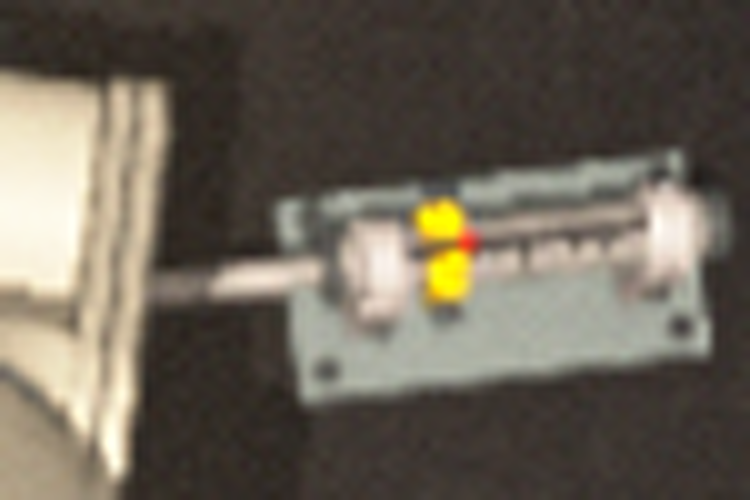

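```bash
python3 -m handwheel '[[[0,0,0],[0,-2.5,0],0.1],[[0,0,0],[0,-2.5,0],0.1],[[0,0,0],[0,-2,0],0.1],[[0,0,0],[0,-0.5,0],0.1],[[0,0,0],[0,0,0],0.1],[[0,0,0],[0,0,0],0.1],[[0,0,0],[0,0,0],0.1],[[0,0,0],[0,0,0],0.1],[[0,0,0],[0,0,0],0.1],[[0,0,0],[0,0,0],0.1]]'
python3 look.py t7
python3 - <<'E'
from h import *
a=[]
for i in range(8): a.append(ctrl.get_image("top")["pixels"].astype(float))
A=np.mean(a,0)
np.save("avg.npy",A)
c=A[185:205,318:345,::-1].clip(0,255).astype(np.uint8)
cv2.imwrite("pics/avg7.png",cv2.resize(c,None,fx=25,fy=25,interpolation=cv2.INTER_CUBIC))
r=A[:,:,0]-A[:,:,1]
print(np.round(r[190:198,322:338]).astype(int))
E
```

```text
t: 11.2
ee_pos: [561.4, -58.2, 74.5]
orientation: [3.118, 0.238, 0.03]
ft_force: [1.6, -7.9, -2.3]
width: 13.9
turn(tool) 1 [ 0.   0.  -3.1]
turn(tool) -1 [ 0. -0.  0.]
t 11.2 ee [561.4 -58.2  74.5] tool x,y: [1.  0.2 0. ] [ 0.2 -1.   0. ] q [-0.1  0.6  1.9 -0.   0.7 -0.3] F [ 1.6 -7.9 -2.3] w 13.898664860368283
shift tool [-1.9 79.   1.8] world [ 10.1 -78.3  -0.5]
top blue none
top yel 41 [329.  194.4] 326 331 190 199 [ 588.4 -245.2  112. ]
top red none
gate_mid [ 591.1 -278.9    2.7] 0.54
gate_mid [467.3 435.8   2.9] 0.42
[[ -3  -3  -2  -3   6  30  41  33  33   4  -3  -2  -4  -2   0   0]
 [  4   4   3   2  27  10  14   8  12  28   5   4   5   6   9  10]
 [ 16  16  14   9  30  18   7   3   0  35  11  12  13  13  14  15]
 [ 19  18  20  14  21  47  41  53  61  44  13  13  13  12  14  11]
 [ 13  13  15  17  14  28  42 130 139  68  13   9  10  10  11   9]
 [ 10   9  10  17  10  17  46  71  19  48  22  13  13  13  15  12]
 [  9   8   8  18  16  31  24  14   5  26  26  14  14  13  14  13]
 [  9   9   9  17  18  31   9   9  19  32  24  14  14  11  11   7]]
```

View pics/avg7.png

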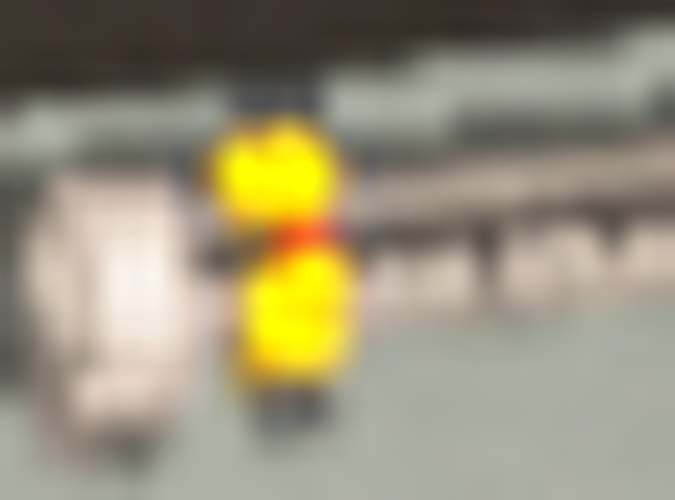

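```bash
python3 -m handwheel '[[[0,0,0],[0,-1.2,0],0.1],[[0,0,0],[0,-1,0],0.1],[[0,0,0],[0,0,0],0.1],[[0,0,0],[0,0,0],0.1],[[0,0,0],[0,0,0],0.1],[[0,0,0],[0,0,0],0.1],[[0,0,0],[0,0,0],0.1],[[0,0,0],[0,0,0],0.1],[[0,0,0],[0,0,0],0.1],[[0,0,0],[0,0,0],0.1]]'
python3 - <<'E'
from h import *
a=[]
for i in range(8):
    o=ctrl.get_obs();print(o["ee_pos"].round(2),o["ft_force"].round(1),o["width"])
    a.append(ctrl.get_image("top")["pixels"].astype(float))
A=np.mean(a,0)
c=A[185:205,318:345,::-1].clip(0,255).astype(np.uint8)
cv2.imwrite("pics/avg8.png",cv2.resize(c,None,fx=25,fy=25,interpolation=cv2.INTER_CUBIC))
r=A[:,:,0]-A[:,:,1]
print(np.round(r[192:197,322:338]).astype(int))
w=(r[194,326:334]-12).clip(0);print((w*np.arange(326,334)).sum()/w.sum())
E
```

```text
t: 12.58
ee_pos: [561.3, -57.7, 74.5]
orientation: [3.112, 0.238, 0.033]
ft_force: [1.6, -7.0, -1.7]
width: 13.8
[561.33 -57.72  74.52] [ 1.6 -7.  -1.7] 13.796481771447525
[561.34 -57.74  74.52] [ 2.3 -8.2 -2. ] 13.94297789840725
[561.34 -57.73  74.51] [ 2.  -7.6 -1.9] 14.178455977097363
[561.34 -57.71  74.52] [ 2.  -8.  -1.6] 14.115520328397716
[561.35 -57.72  74.52] [ 1.8 -7.1 -1.3] 13.724883202106735
[561.35 -57.73  74.51] [ 1.6 -8.  -0.9] 13.515336730350732
[561.34 -57.72  74.51] [ 1.2 -7.4 -2.1] 13.61638295549779
[561.36 -57.73  74.54] [ 1.6 -7.  -1.8] 14.242779111149312
[[ 16  17  14   9  30  20   6   3   0  36  12  12  12  12  15  15]
 [ 18  18  18  14  21  46  43  56  58  46  14  13  14  11  13  10]
 [ 13  12  16  17  13  29  53 146 134  57  12   9   9   8  12   8]
 [  9   9  10  18  12  17  49  74  22  46  20  13  13  14  15  11]
 [  9   8   9  18  16  30  23  14   6  26  27  14  14  14  15  13]]
329.37565217391307
```

View pics/avg8.png

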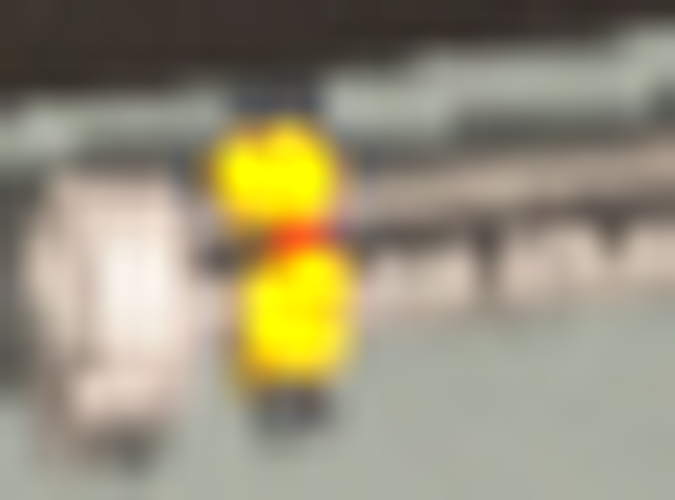

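```bash
python3 -m handwheel '[[[0,0,0],[0,-1.2,0],0.1],[[0,0,0],[0,-1.2,0],0.1],[[0,0,0],[0,-0.2,0],0.1],[[0,0,0],[0,-0.2,0],0.1],[[0,0,0],[0,-0.1,0],0.1],[[0,0,0],[0,0,0],0.1],[[0,0,0],[0,0,0],0.1],[[0,0,0],[0,0,0],0.1],[[0,0,0],[0,0,0],0.1],[[0,0,0],[0,0,0],0.1]]'
python3 - <<'E'
from h import *
a=[]
for i in range(8):
    o=ctrl.get_obs()
    if i%3==0: print(o["t"],o["ee_pos"].round(2),o["ft_force"].round(1),o["width"])
    a.append(ctrl.get_image("top")["pixels"].astype(float))
A=np.mean(a,0)
r=A[:,:,0]-A[:,:,1]
w=(r[194,326:334]-12).clip(0);print((w*np.arange(326,334)).sum()/w.sum())
p=A.clip(0,255).astype(np.uint8);h=cv2.cvtColor(p,cv2.COLOR_RGB2HSV)
m=(h[...,0]>18)&(h[...,0]<35)&(h[...,1]>130)&(h[...,2]>100)
v,u=np.nonzero(m[188:201,322:336]); 
for vv in range(13): 
    x=u[v==vv]
    if len(x): print(188+vv,322+x.min(),322+x.max())
cv2.imwrite("pics/top9.png",p[:,:,::-1])
E
```

```text
t: 13.82
ee_pos: [561.2, -56.7, 74.5]
orientation: [3.107, 0.238, 0.035]
ft_force: [1.5, -6.9, -1.7]
width: 13.8
13.8167 [561.21 -56.73  74.52] [ 1.5 -6.9 -1.7] 13.806274818619388
13.9667 [561.22 -56.73  74.53] [ 1.3 -8.  -1.3] 13.990380935840232
14.1167 [561.23 -56.74  74.53] [ 1.4 -7.7 -2.2] 13.747847262116792
329.16329331046313
190 327 330
191 326 331
192 326 331
193 327 330
195 329 331
196 328 331
197 328 331
198 328 331
199 327 331
```

View pics/top9.png

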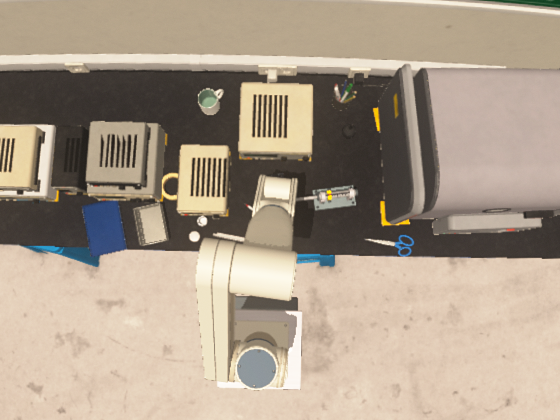

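The pointer at u≈329.2 is inside the gate, whose middle is at u≈329.0. That leaves about 0.7 mm. The TCP is steady, the spring load is about 7.5 N, and the other items on the bench are where they were. I'm handing the job in.

```bash
python3 -c "
from workcell import ctrl
print(ctrl.close_job())"
```

```text
the job is handed in; nothing more can be done
None
```

The robot took the rod by its blue grip and pulled it about 81 mm straight out. I handed the job in at about 14.2 s with the gripper still holding the rod; no verdict was reported.

**Last checks**
- **Pointer:** in averaged top-camera pictures it sat at column 329.2, against about 329.0 for the middle of the gate. That is less than 1 mm off, before any calibration error.
- **Grip and pull:** the arm moved less than 0.05 mm while I watched. The wrist felt a pull of about 7.5 N, which fits the spring at that length. The fingers stayed about 13.8 mm apart on the 14 mm bar, at the fixed 30 N grip setting.
- **Gate and other things:** the yellow gate stayed at the same pixels throughout. Bystanders I could see in the last picture looked unmoved; the arm partly hid the pen and caliper.

**Disagreements**
- **Pull length:** estimates ranged from about 78 mm (network points) to 82–88 mm (colour centroids). I settled it by watching the pointer in the gate.
- **Network detection:** it never found the pointer and gave some false gate positions, so I relied on colour measurements from the pictures.

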